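Lock off the bench isolator and hang its red tag

TASK

Lock off the bench power isolator: slide its yellow safety catch fully open first, then swing the main handle right over to its near stop (off), and hang the red saddle tag astride the middle of the handle's grip bar and let go, leaving the catch open. Leave the green tag and the loose things on the bench where they are.

Things in the scene. Friction and masses are not known exactly. Their poses are not given: they have to be found in the camera images.
- isolator: Grey bench isolator fixed to the table, housing 160 (x) x 240 (y) x 50 (z) mm; origin at the centre of its underside, its x axis points from its near side to its cable side, z up. Its top carries two pivot brackets for the main handle (pivot axis along the isolator's y, at isolator x = 0, z = 90 mm; the handle's centre is at isolator y = -35 mm) and, at its +y end, two guide posts for the safety catch, tops at z = 112 mm.
- catch_tab (a point): Middle of the free part of the yellow upright tab of the safety catch; the tab is 24 mm along the isolator's x, 10 mm along its y, its top 17 mm above this point, and nothing else is within 10 mm of it beside or below, down to 20 mm below this point (the guide posts end there). Its steel bolt locks the handle; the tab slides along the isolator's +y (away from the handle). Pinch it across y or push it.
- safety_catch (a joint): Slide of the catch in m: 0 fully locked, 0.025 fully open at its stop, towards the isolator's +y; friction about 2 N, stays where it is left. The bolt clears the handle above about 0.017; before that the handle is blocked.
- handle_bar (a point): Centre of the main handle's black grip bar: 14 mm diameter, 102 mm clear between its two arms, parallel to the isolator's y axis, 90 mm from the pivot axis. Nothing stands within 45 mm of it between the arms.
- main_handle (a joint): Hinge of the main handle in rad about the isolator's y axis: 0 leaning 45 degrees away (towards the isolator's +x, on), pi/4 upright, pi/2 at its stop leaning 45 degrees towards the isolator's -x (off). Bar centre in the isolator's frame: x = 90 sin(pi/4 - q), y = -35, z = 90 + 90 cos(pi/4 - q) mm. Friction about 3 N at the bar; stays where it is left.
- red_tag: Red saddle tag, rigid, about 80 to 170 g: an upside-down V of two splayed legs with a grip tab on top, standing on its legs. 50 mm along its y, 50 mm over the feet along x, 91 mm high; origin at the centre between its feet, on the table. Hollow right through along its y: 20 mm wide under the bridge, widening to 40 mm at the feet; underside of the bridge 50 mm above the feet. Seen either way round it is the same.
- red_tag_tab (a point): Centre of the red tag's grip tab, 14 (x) x 46 (y) x 36 (z) mm, 73 mm above its feet. The bridge below the tab is 28 mm wide in x, its top 18 mm below this point, its underside 23 mm below. Hung on the bar, this point is 30 mm above the bar's centre, with the tag's y axis along the bar.
- green_tag: Green saddle tag, same shape and size as the red one, standing on the table; leave it alone.
- solder_spool: White solder spool, 54 mm diameter, 32 mm high, standing on its flange; origin at the centre of its underside. Bystander.
- tape_measure: Yellow and black tape measure, 80 x 62 x 37 mm; origin at the centre of its underside. Bystander.
- sanding_block: Black sanding block, 112 x 66 x 36 mm; origin at the centre of its underside. Bystander.
Things that resemble listed ones, but are neither listed nor needed, are in the scene too. Of the things that look like the red_tag, take the one that is farthest from the robot's base at the start.

How it is judged (in metres and radians):
On the way, in this order (a step that is already met when the one before it is completed fails the run):
1. the safety catch is fully open while the handle is still on (value of joint safety_catch above 0.021 m and value of joint main_handle below 0.25 rad), for 0.2 s.
2. the main handle is over at its near stop (value of joint main_handle above 1.42 rad), for 0.2 s.
At the end, for the whole second after the job is handed in: Catch open over 19 mm; handle beyond 1.42 rad; red tag seated astride the grip bar: tab within 28 mm of the bar's centre seen from above and 170 to 200 mm above the table, within 0.35 rad of upright, borne by the handle and at rest (value of joint safety_catch above 0.019 m and value of joint main_handle above 1.42 rad and horizontal distance between red_tag_tab and handle_bar below 0.028 m and z of red_tag_tab in the frame of isolator between 0.17 and 0.2 m and angle between red_tag's own z axis and vertical below 0.35 rad and contact force between red_tag and main_handle above 0.3 N and linear speed of red_tag below 0.03 m/s and velocity of joint main_handle below 0.05 rad/s); the robot touches nothing.
It fails at once if the green tag is moved by more than 25 mm or knocked over (distance of green_tag from where it was at the start of the episode above 0.025 m or angle between green_tag's own z axis and vertical above 0.5 rad).
It fails at once if a loose bystander is moved by more than 30 mm (distance of any of solder_spool, tape_measure, sanding_block from where it was at the start of the episode above 0.03 m).
It also fails if it takes over 66 s, if anything falls off the work surface, if the arm or the gripper's body presses on something with over 40 N, if the wrist force passes 120 N, or if a joint passes its speed limit or range.

ROBOT

A 7-joint arm with a two-finger parallel gripper is mounted at the origin on a cart in front of the work surface, level with it; the furniture and walls round the work are solid. World frame = base frame: x ahead of the robot, y to its left, z up, the work surface at z = 0. Lengths are in mm, angles in rad, forces in N, time in s.
With the tool pointing down it reaches from about 425 to 925 mm from the base axis. Payload 6.8 kg.
Tool frame: the origin (TCP) lies between the finger pads; the fingertips stand tips_ahead ahead of it and the grasp point (between the pads) lies 3 mm ahead of it (tips_ahead is the distance from the TCP to the fingertips, in mm); z points along the fingers, y is the line along which they close (so a half turn about z gives the same grasp; the last joint's range is limited). The gripper opens to 88 mm and grips with 3 to 60 N. Pads are 20 mm wide; open, the fingers measure 115 mm over their backs; the gripper's body (75 mm by 178 mm) begins 61 mm behind the grasp point.
Start: joints at [-1.303, 0.477, 0.022, 1.555, -0.011, 1.109, -0.083], TCP at [247.734, 627.913, 244.664] pointing down, gripper open.
Joint ranges: [-2.96, 2.96], [-0.34, 2.1], [-1.41, 1.46], [0.24, 2.44], [-1.37, 4.51], [0.17, 1.92], [-2.96, 2.96]. Speed limits (rad/s): [2.39, 2.39, 3.14, 3.14, 3.14, 3.14, 3.14].

INTERFACE

Orientations are given as a unit quaternion [w, x, y, z].
In Python, from plant import * gives the robot as it stands. The module is installed in compiled form; this text tells all that it offers.
- The arm moves only by the tool play_rows, never from a script. Its argument "motion" is a list of rows, each an object with "xyz": the shift along the tool's x, y, z in cm, a list of three; "turn": the turn, a rotation vector about the tool's x, y, z in degrees, a list of three; "grip": the opening, from 0 (shut) to 1 (fully open). A call has 1 to 12 rows; each row is the pose to reach, as a shift and turn from the pose commanded when the call began, along the tool's axes at that moment; what a row does not reach only later rows make up. A row lasts 1/8 s, in which the tool goes at most 62.5 mm and 10.7 degrees, less where a joint would pass 70% of its speed; a pose out of reach is approached as far as the arm can. A call with a gripper value outside its range is refused whole. The fingers move at their own pace and stop on an object; the grip force is fixed at half the most. Time passes only in rows, so rows that repeat a pose let the fingers close. It gives the time, the measured TCP pose, the force, the opening and the grip force at its end, in the units of the state.
- read_state(): the state, without advancing time (a new reading comes with each control period).
- grab_frame(name): name is "scene" or "top"; returns (picture, depth): 480x640x3 uint8, red, green, blue; 480x640 float32, mm along the optical axis (not along the pixel's ray), 0 where there is no reading.
- camera_model(name): a dict with "fx", "fy", "cx", "cy" (pixels), "world_from_camera" (4x4, takes a point from camera to world coordinates). Camera axes: x right, y down, z forward; pixel columns grow to the right and rows downward; lengths in mm; the calibration is good to about 2 mm. A picture is of the moment at which its call begins. camera_model takes no time and is no camera call.
- hand_in(): hands the job in; it is judged then, once.
Trained networks look in the newest picture that a camera, given by its name, has taken for a name from the list of things; names that differ only in an ending like _2 or _b are one class to them, and where a whole thing is asked for, a point or a joint stands for the part that bears it (a point fixed in the world has none). Each returns a list of dicts, best first, with "confidence" (0 to 1); they miss things now and then, are a little off and sometimes report something else, mostly with a low value. They report only what shows in the picture. A call takes as long as a camera call. They do not tell look-alikes from the thing itself.
- look_for(camera, target): "extent" ([centre column, centre row, width, height] in pixels, round what is visible of it).
The state is a dict: "time_s": time; "joint_pos": joint angles; "qd": joint speeds; "joint_efforts": joint torques, N m; "tool_pos": TCP position; "tcp_rot": TCP orientation; "contact_force": force on the tool from outside, world axes, zero at the start; "wrist_torque": the same for the moment, N m; "width": finger opening in mm; "gripper_force": force on a finger pad.
Only numpy, scipy, OpenCV 4.12 (cv2) and the standard library are available. Lean on these libraries where they do the work, as an engineer would, in place of code of your own. Each camera call takes 0.05 s, during which the arm holds its last target. There are 200 camera calls.

## Working session

There is one attempt and no reset: what is moved stays moved. The work goes in short steps, Python scripts to look and compute and a tool call to move; the robot and the scene stay as the last step left them, time stands still between calls to the robot, and variables do not carry over. Pictures are saved under pics/ and viewed, at most 10 in all, crops included, and the job is handed in when it is done.

Besides the shell and the picture viewer there is one more tool, called after ">>>" by a JSON object that holds its "fn" and its "kwargs". play_rows: Moves the arm, as the interface text tells. Its arguments: {"type":"object","properties":{"motion":{"type":"array"}},"required":["motion"]}

```bash
mkdir -p pics; cat > h.py <<'E'
from plant import *
import numpy as np, cv2
from scipy.spatial.transform import Rotation as R
def snap(cam,fn=None):
    im,d=grab_frame(cam)
    if fn: cv2.imwrite('pics/'+fn,im[:,:,::-1])
    return im,d
def pts(cam,d):
    m=camera_model(cam); v,u=np.mgrid[0:480,0:640]
    P=np.stack([(u-m['cx'])/m['fx']*d,(v-m['cy'])/m['fy']*d,d],-1)
    T=np.array(m['world_from_camera']); return P@T[:3,:3].T+T[:3,3]
E
python3 - <<'E'
from h import *
s=read_state();print(s)
for c in('scene','top'):
    im,d=snap(c,c+'0.png');np.save(c+'_d.npy',d);np.save(c+'_im.npy',im)
    P=pts(c,d); print(c,camera_model(c)['world_from_camera'])
    for t in('isolator','catch_tab','handle_bar','red_tag','red_tag_tab','green_tag','solder_spool','tape_measure','sanding_block'):
        for r in look_for(c,t)[:4]:
            u,v=[int(x) for x in r['extent'][:2]]
            print(t,round(r['confidence'],2),np.round(r['extent']),P[min(v,479),min(u,639)].round() )
E
```

```text
{'time_s': 0.0, 'joint_pos': array([-1.30313317,  0.47780478,  0.02233909,  1.55641576, -0.0114994 ,
        1.1092937 , -0.08308685]), 'qd': array([-0.00090785,  0.00016628,  0.00027127,  0.00090807, -0.0004516 ,
       -0.0006009 ,  0.00062191]), 'joint_efforts': array([-1.42931995e-04, -5.82842517e+01,  1.53430670e+00, -2.72619277e+01,
       -5.44132339e-02,  1.68193242e-02,  1.53769220e-04]), 'tool_pos': array([247.52230795, 627.38983247, 243.69360929]), 'tcp_rot': array([-1.01539531e-04,  1.86760434e-01,  9.82405077e-01, -8.90938421e-04]), 'contact_force': array([ 0.32659681,  0.30303543, -0.37615513]), 'wrist_torque': array([-0.01342743,  0.01553308, -0.05327292]), 'gripper_force': 0.0, 'width': 87.54676563159917}
scene [[ 7.18485827e-01 -4.74923737e-01  5.08158991e-01 -2.16660629e+02]
 [-6.95255371e-01 -4.69430846e-01  5.44292798e-01 -8.08981782e+02]
 [-1.99520641e-02 -7.44366929e-01 -6.67472689e-01  1.15317893e+03]
 [ 0.00000000e+00  0.00000000e+00  0.00000000e+00  1.00000000e+00]]
isolator 0.76 [322. 270. 113. 100.] [538.  -0.  49.]
isolator 0.26 [292. 245.  26.  29.] [507.
[... 885 characters left out ...]
90.] [534.  -2.  52.]
catch_tab 0.44 [316. 281.  27.  12.] [495.  58. 104.]
handle_bar 0.86 [356. 249.  58.  57.] [574. -33.  49.]
red_tag 0.89 [484. 298.  34.  21.] [ 453. -313.   90.]
red_tag 0.83 [446. 320.  19.  24.] [ 406. -236.   58.]
red_tag_tab 0.77 [487. 298.  33.  23.] [ 455. -318.   93.]
red_tag_tab 0.71 [444. 319.  22.  24.] [ 408. -230.   54.]
green_tag 0.87 [224. 285.  26.  22.] [489. 264.  91.]
green_tag 0.72 [165. 293.  29.  24.] [473. 412.  34.]
green_tag 0.34 [462. 191.  37.  38.] [ 710. -290.   39.]
solder_spool 0.75 [166. 295.  27.  23.] [471. 412.  33.]
tape_measure 0.65 [463. 191.  34.  37.] [ 712. -290.   41.]
sanding_block 0.8 [482. 240.  34.  47.] [ 593. -331.   43.]
```

```bash
python3 - <<'E'
from h import *
im=np.load('top_im.npy')[:,:,::-1]
cv2.imwrite('pics/t1.png',cv2.resize(im[160:360,140:540],(800,400),interpolation=cv2.INTER_CUBIC))
im=np.load('scene_im.npy')[:,:,::-1]
cv2.imwrite('pics/s1.png',cv2.resize(im[190:410,180:480],(800,587),interpolation=cv2.INTER_CUBIC))
P=pts('top',np.load('top_d.npy')); hsv=cv2.cvtColor(np.load('top_im.npy'),cv2.COLOR_RGB2HSV)
Q=pts('scene',np.load('scene_d.npy')); hq=cv2.cvtColor(np.load('scene_im.npy'),cv2.COLOR_RGB2HSV)
def rep(n,X):
    if len(X)<5: print(n,len(X)); return
    r=cv2.minAreaRect(X[:,:2].astype(np.float32)); print(n,len(X),'mean',X.mean(0).round(1),'rect',np.round(r[0],1),np.round(r[1],1),round(r[2],1))
for nm,PP,h in(('top',P,hsv),('scene',Q,hq)):
    red=((h[...,0]<8)|(h[...,0]>172))&(h[...,1]>120)&(h[...,2]>50)
    for c in((453,-316),(402,-243)):
        near=np.hypot(PP[...,0]-c[0],PP[...,1]-c[1])<50
        rep(nm+' red',PP[red&near]); rep(nm+' redtop',PP[red&near&(PP[...,2]>80)])
    z=PP[...,2]; n=np.hypot(PP[...,0]-540,PP[...,1])<170
    rep(nm+' housing',PP[n&(abs(z-50)<4)])
    yel=(h[...,0]>18)&(h[...,0]<35)&(h[...,1]>120)&n
    rep(nm+' yellow',PP[yel&(z>95)]); rep(nm+' yeltop',PP[yel&(z>140)])
    print(np.percentile(z[yel],[5,50,95]))
    blk=(h[...,2]<70)&n&(z>130)
    rep(nm+' bar',PP[blk]); rep(nm+' high',PP[n&(z>130)])
E
```

```text
top red 361 mean [ 457.7 -328.7   65.9] rect [ 459.6 -331.6] [45.5 50.6] 2.5
top redtop 132 mean [ 458.1 -330.5   91.2] rect [ 458.2 -331.8] [13.9 46.6] 2.9
top red 376 mean [ 406.5 -234.9   63.2] rect [ 406.4 -236.4] [36.  49.7] 86.2
top redtop 142 mean [ 405.6 -241.9   90.5] rect [ 405.1 -243.3] [15.5 44.4] 86.1
top housing 4976 mean [5.349e+02 4.000e-01 5.020e+01] rect [ 5.375e+02 -2.000e-01] [158.4 238.4] 13.3
top yellow 53 mean [486.9  83.4 173.4] rect [442.6  68.5] [123.4  10.1] 18.7
top yeltop 51 mean [487.2  83.5 175. ] rect [442.6  68.5] [123.4  10.1] 18.7
[ 46.04243567 151.40915575 156.10234315]
top bar 501 mean [545.9  -2.7 473.6] rect [526.5  23.1] [ 97.6 267.2] 61.5
top high 1793 mean [446.9  27.7 970.8] rect [528.7  19.7] [109.8 268.5] 58.1
scene red 594 mean [ 452.3 -335.4   58.5] rect [ 457.8 -332.1] [46.7 52. ] 3.0
scene redtop 154 mean [ 457.3 -333.7   89.4] rect [ 457.6 -332.2] [17.2 46.1] 0.6
scene red 552 mean [ 402.2 -248.8   58.3] rect [ 406.6 -243.7] [46.5 52.2] 85.9
scene redtop 148 mean [ 404.4 -244.2   89.1] rect [ 405.4 -243.3] [16.8 46.8] 87.7
scene housing 2794 mean [531.9 -15.9  50.2] rect [537.4  -3.4] [160.3 238.8] 13.9
scene yellow 135 mean [487.8  81.9 131.9] rect [488.9  84.1] [29.2 14.8] 16.7
scene yeltop 48 mean [488.6  82.8 149.2] rect [488.9  83.6] [25.3 13.6] 6.0
[ 20.4033476  111.1746696  152.45958987]
scene bar 201 mean [604.5 -22.4 161.7] rect [603.9 -20.8] [ 15.5 126.6] 13.3
scene high 442 mean [583.2  -7.2 153.9] rect [567.1  13.9] [ 77.8 221.7] 34.8
```

View pics/t1.png

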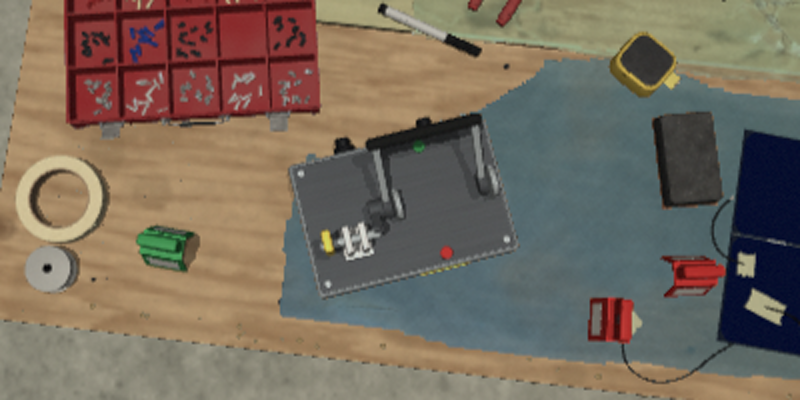

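View pics/s1.png

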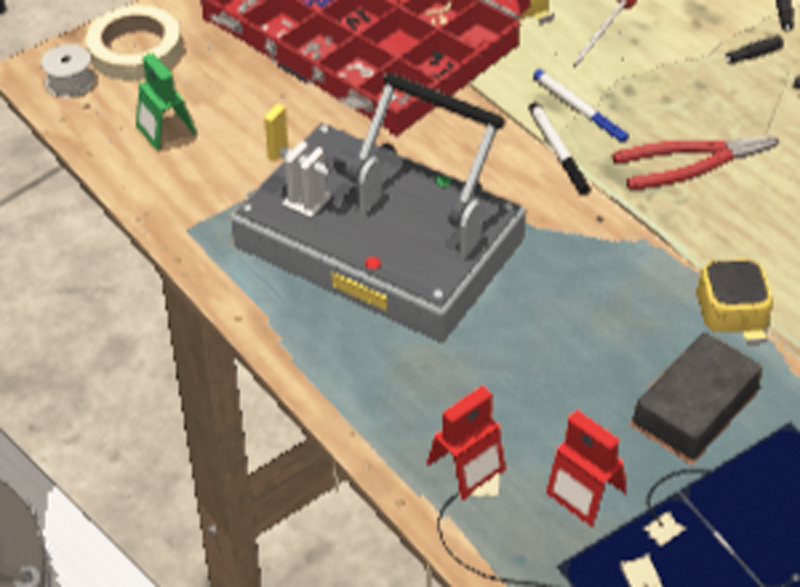

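The red tags are at (458,-332) and (405,-243), and the first is farther from the base, so I take that one. The isolator is at about (537,-1) with 13.4° yaw, and the yellow tab is at (488,83). The green tag stands left of the isolator.

```bash
cat >> h.py <<'E'
YAW=13.4
def iso(x,y,z):
    a=np.radians(YAW); c,s=np.cos(a),np.sin(a); return np.array([537.4+c*x-s*y,-1+s*x+c*y,z])
def rows(targets,ang):
    "targets: TCP world positions; ang: direction of tool y in world deg (mod 180)"
    s=read_state(); q=s['tcp_rot']; R0=R.from_quat([q[1],q[2],q[3],q[0]])
    y=R0.as_matrix()[:,1]; cur=np.degrees(np.arctan2(y[1],y[0]))
    best=(ang-cur+90)%180-90; a=np.radians(cur+best)
    Y=np.array([np.cos(a),np.sin(a),0]);Z=np.array([0,0,-1.]);X=np.cross(Y,Z)
    G=R.from_matrix(np.c_[X,Y,Z]); print('at',s['tool_pos'].round(1),'t',round(s['time_s'],2),'yang',round(cur,1),'j7',s['joint_pos'][6].round(2),'F',s['contact_force'].round(1),'w',round(s['width'],1))
    print('turn',(R0.inv()*G).as_rotvec(degrees=True).round(1))
    for t in targets: print(np.round(t),'->',(R0.inv().apply(np.array(t)-s['tool_pos'])/10).round(2))
E
python3 - <<'E'
from h import *
rows([[488.5,83.3,200],[488.5,83.3,143]],YAW+90)
P=pts('top',np.load('top_d.npy'))
m=(P[...,1]<-355)&(P[...,1]>-480)&(abs(P[...,0]-460)<110)
print(np.percentile(P[...,2][m],[5,50,95]))
m=(P[...,2]>60)&(P[...,2]<600)&~(np.hypot(P[...,0]-537,P[...,1])<160)
n,l,st,c=cv2.connectedComponentsWithStats(m.astype(np.uint8))
for i in range(1,n):
    if st[i,4]>15: print(P[l==i].mean(0).round(),P[...,2][l==i].max().round(),st[i,4])
E
```

```text
at [247.7 627.9 244.7] t 1.0 yang 68.5 j7 -0.08 F [0.6 0.  0.5] w 87.9
turn [  0.   -0.  -34.9]
[488.  83. 200.] -> [-42.39 -41.82   4.47]
[488.  83. 143.] -> [-42.39 -41.82  10.17]
[ 1.49092595  9.03128935 17.28657562]
[1169. -553.   74.] 85.0 76
[1144. -668.   81.] 95.0 982
[813. 262. 218.] 244.0 1433
[495. 275.  87.] 97.0 152
[ 458. -329.   88.] 98.0 163
[ 405. -241.   86.] 99.0 187
[231. 569. 336.] 382.0 1721
[67. -4. 64.] 75.0 45
```

>>> {"fn": "play_rows", "kwargs": {"motion": [{"xyz": [-4.2, -4.2, 0], "turn": [0, 0, -9], "grip": 0.5}, {"xyz": [-8.4, -8.4, 0], "turn": [0, 0, -18], "grip": 0.5}, {"xyz": [-12.6, -12.6, 0], "turn": [0, 0, -27], "grip": 0.5}, {"xyz": [-16.8, -16.8, 1], "turn": [0, 0, -34.9], "grip": 0.5}, {"xyz": [-21, -21, 1.5], "turn": [0, 0, -34.9], "grip": 0.5}, {"xyz": [-25.2, -25.2, 2], "turn": [0, 0, -34.9], "grip": 0.5}, {"xyz": [-29.4, -29.2, 2.5], "turn": [0, 0, -34.9], "grip": 0.5}, {"xyz": [-33.6, -33.4, 3], "turn": [0, 0, -34.9], "grip": 0.5}, {"xyz": [-37.8, -37.6, 3.5], "turn": [0, 0, -34.9], "grip": 0.5}, {"xyz": [-41, -40.8, 4], "turn": [0, 0, -34.9], "grip": 0.5}, {"xyz": [-42.4, -41.8, 4.5], "turn": [0, 0, -34.9], "grip": 0.5}, {"xyz": [-42.4, -41.8, 4.5], "turn": [0, 0, -34.9], "grip": 0.5}]}}

```text
time_s: 2.5
tool_pos: [489.0, 82.2, 199.5]
tcp_rot: [-0.0, -0.115, 0.993, -0.0]
contact_force: [-0.4, 0.7, 0.6]
width: 44.0
gripper_force: 0.0
```

```bash
python3 - <<'E'
from h import *
rows([[488.5,83.3,143]],YAW+90)
P=pts('top',np.load('top_d.npy'))
m=(P[...,2]>150)&(P[...,2]<600)&(P[...,0]>640)
print('cabinet min xy',np.percentile(P[m],2,axis=0),np.percentile(P[m],98,axis=0))
im,d=snap('scene')
cv2.imwrite('pics/s2.png',cv2.resize(im[170:310,200:400,::-1],(800,560),interpolation=cv2.INTER_CUBIC))
E
```

```text
at [489.   82.2 199.5] t 2.5 yang 103.2 j7 1.56 F [-0.4  0.7  0.6] w 44.0
turn [-0.  -0.  -0.2]
[488.  83. 143.] -> [0.02 0.12 5.65]
cabinet min xy [795.53950526 109.77399092 199.1642432 ] [822.79067212 403.78553696 240.3683202 ]
```

View pics/s2.png

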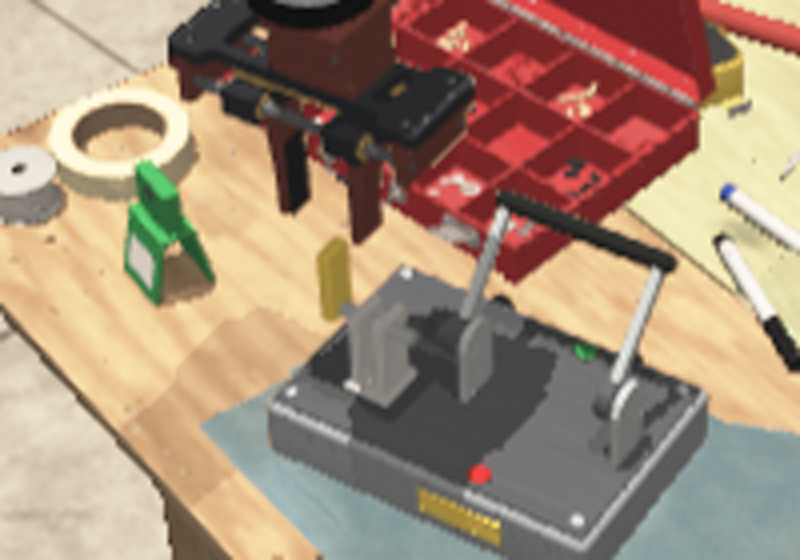

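The fingers straddle the yellow tab (crop px 330,275). The handle bar and cabinet are clear, so I lower, pinch and slide.

>>> {"fn": "play_rows", "kwargs": {"motion": [{"xyz": [0, 0.1, 3], "turn": [0, 0, 0], "grip": 0.5}, {"xyz": [0, 0.1, 5.6], "turn": [0, 0, 0], "grip": 0.5}, {"xyz": [0, 0.1, 5.6], "turn": [0, 0, 0], "grip": 0.5}, {"xyz": [0, 0.1, 5.6], "turn": [0, 0, 0], "grip": 0}, {"xyz": [0, 0.1, 5.6], "turn": [0, 0, 0], "grip": 0}, {"xyz": [0, 0.1, 5.6], "turn": [0, 0, 0], "grip": 0}, {"xyz": [0, 0.1, 5.6], "turn": [0, 0, 0], "grip": 0}, {"xyz": [0, 0.9, 5.6], "turn": [0, 0, 0], "grip": 0}, {"xyz": [0, 1.8, 5.6], "turn": [0, 0, 0], "grip": 0}, {"xyz": [0, 2.5, 5.6], "turn": [0, 0, 0], "grip": 0}, {"xyz": [0, 2.5, 5.6], "turn": [0, 0, 0], "grip": 0}]}}

```text
time_s: 3.92
tool_pos: [483.6, 106.5, 144.2]
tcp_rot: [0.0, -0.116, 0.993, -0.001]
contact_force: [0.7, -6.5, 5.3]
width: 9.7
gripper_force: 30.0
```

>>> {"fn": "play_rows", "kwargs": {"motion": [{"xyz": [0, 0.2, 0], "turn": [0, 0, 0], "grip": 0}, {"xyz": [0, 0.4, 0], "turn": [0, 0, 0], "grip": 0}, {"xyz": [0, 0.4, 0], "turn": [0, 0, 0], "grip": 0}]}}

```text
time_s: 4.3
tool_pos: [483.5, 106.8, 144.2]
tcp_rot: [0.001, -0.115, 0.993, -0.003]
contact_force: [3.2, -15.6, 6.2]
width: 9.8
gripper_force: 30.0
```

At the stop: more pushing only raised the force. I release and rise.

>>> {"fn": "play_rows", "kwargs": {"motion": [{"xyz": [0, -0.3, 0], "turn": [0, 0, 0], "grip": 0}, {"xyz": [0, -0.3, 0], "turn": [0, 0, 0], "grip": 0.4}, {"xyz": [0, -0.3, 0], "turn": [0, 0, 0], "grip": 0.4}, {"xyz": [0, -0.3, -3], "turn": [0, 0, 0], "grip": 0.4}, {"xyz": [0, -0.3, -8], "turn": [0, 0, 0], "grip": 0.5}, {"xyz": [0, -0.3, -8], "turn": [0, 0, 0], "grip": 0.5}]}}

```text
time_s: 5.05
tool_pos: [484.6, 110.3, 226.8]
tcp_rot: [0.003, -0.117, 0.993, 0.001]
contact_force: [-0.2, -0.7, -1.0]
width: 43.5
gripper_force: 0.0
```

```bash
python3 - <<'E'
from h import *
im,d=snap('scene','s3.png');Q=pts('scene',d);h=cv2.cvtColor(im,cv2.COLOR_RGB2HSV);z=Q[...,2]
n=np.hypot(Q[...,0]-540,Q[...,1])<190
yel=(h[...,0]>18)&(h[...,0]<35)&(h[...,1]>120)&n&(z>140)&(z<155)
print('tab',Q[yel].mean(0),yel.sum(),'iso +25:',iso(-28,118.5,0))
blk=(h[...,2]<70)&n&(z>140)&(z<170)&(Q[...,0]>560)
X=Q[blk];print('bar',X.mean(0),cv2.minAreaRect(X[:,:2].astype(np.float32)))
H=lambda q:iso(90*np.sin(np.pi/4-q),-35,90+90*np.cos(np.pi/4-q)+3)
print('bar exp',H(0))
ups=H(0).copy();ups[2]=224
rows([ups]+[H(0)],YAW)
E
```

```text
tab [484.00668874 103.95288672 148.58452443] 47 iso +25: [482.70014885 107.78500027   0.        ]
bar [604.6407005  -22.16472561 161.49651572] ((606.109619140625, -19.68108367919922), (17.65771484375, 126.68899536132812), 12.763954162597656)
bar exp [607.41825443 -20.29880947 156.63961031]
at [483.3 109.8 224.8] t 5.1 yang 103.4 j7 1.5 F [-1.3  0.1 -0.6] w 43.6
turn [ -0.1   0.2 -90. ]
[607. -20. 224.] -> [ -9.05 -15.54   0.1 ]
[607. -20. 157.] -> [ -9.03 -15.54   6.83]
```

>>> {"fn": "play_rows", "kwargs": {"motion": [{"xyz": [-1, -1.7, 0], "turn": [0, 0, 10], "grip": 0.5}, {"xyz": [-2, -3.4, 0], "turn": [0, 0, 20], "grip": 0.5}, {"xyz": [-3, -5.1, 0], "turn": [0, 0, 30], "grip": 0.5}, {"xyz": [-4, -6.8, 0], "turn": [0, 0, 40], "grip": 0.5}, {"xyz": [-5, -8.5, 0], "turn": [0, 0, 50], "grip": 0.5}, {"xyz": [-6, -10.2, 0], "turn": [0, 0, 60], "grip": 0.5}, {"xyz": [-7, -11.9, 0], "turn": [0, 0, 70], "grip": 0.5}, {"xyz": [-8, -13.6, 0], "turn": [0, 0, 80], "grip": 0.5}, {"xyz": [-9, -15.5, 0], "turn": [0, 0, 90], "grip": 0.5}, {"xyz": [-9, -15.5, 0], "turn": [0, 0, 90], "grip": 0.5}]}}

```text
time_s: 6.35
tool_pos: [605.7, -22.0, 221.9]
tcp_rot: [-0.0, 0.62, 0.785, -0.001]
contact_force: [0.6, -0.1, -0.0]
width: 43.6
gripper_force: 0.0
```

```bash
python3 - <<'E'
from h import *
def tab(c,im,d):
    Q=pts(c,d);h=cv2.cvtColor(im,cv2.COLOR_RGB2HSV);z=Q[...,2]
    n=np.hypot(Q[...,0]-485,Q[...,1]-95)<45
    m=(h[...,0]>18)&(h[...,0]<35)&(h[...,1]>100)&n&(z>115)&(z<156); return np.median(Q[m],0).round(1),m.sum()
for c in('scene','top'):
    a=tab(c,np.load(c+'_im.npy'),np.load(c+'_d.npy'));im,d=snap(c,c+'4.png');b=tab(c,im,d)
    print(c,a,b,'travel',(b[0]-a[0])[:2]@[-.232,.973])
H=lambda q:iso(90*np.sin(np.pi/4-q),-35,90+90*np.cos(np.pi/4-q)+3)
rows([H(0)]+[H(q) for q in np.radians([11,22,34,45,56,68,79,88])],YAW)
E
```

```text
scene (array([488.1,  81.5, 138.5]), np.int64(108)) (array([483. , 102.5, 137.1]), np.int64(107)) travel 21.616200000000006
top (array([488.5,  85. , 151.3]), np.int64(53)) (array([483.4, 104.2, 151.5]), np.int64(54)) travel 19.86480000000001
at [605.1 -20.4 222.3] t 6.45 yang 13.6 j7 0.38 F [-0.6  0.7  0.7] w 43.9
turn [-0.1 -0.   0.2]
[607. -20. 157.] -> [-0.05  0.24  6.56]
[594. -23. 168.] -> [-0.04 -1.09  5.47]
[580. -27. 176.] -> [-0.04 -2.61  4.65]
[562. -31. 181.] -> [-0.03 -4.41  4.11]
[546. -35. 183.] -> [-0.03 -6.13  3.94]
[529. -39. 181.] -> [-0.02 -7.84  4.11]
[511. -43. 176.] -> [-0.01 -9.64  4.67]
[497. -47. 168.] -> [-1.000e-02 -1.116e+01  5.500e+00]
[486. -49. 159.] -> [-1.000e-02 -1.226e+01  6.380e+00]
```

The cameras put the catch travel at only about 20–22 mm, so it may have slipped back on release. I push it again from the inside with shut fingers.

```bash
python3 - <<'E'
from h import *
rows([iso(-28,88,215),iso(-28,88,144),iso(-28,104,144),iso(-28,108,144)],YAW)
E
```

```text
at [605.1 -20.4 222.3] t 6.45 yang 13.6 j7 0.38 F [-0.6  0.7  0.7] w 43.9
turn [-0.1 -0.   0.2]
[490.  78. 215.] -> [12.28 -8.89  0.76]
[490.  78. 144.] -> [12.28 -8.88  7.86]
[486.  94. 144.] -> [13.88 -8.87  7.86]
[485.  98. 144.] -> [14.28 -8.87  7.86]
```

>>> {"fn": "play_rows", "kwargs": {"motion": [{"xyz": [4, -3, 0], "turn": [0, 0, 0], "grip": 0}, {"xyz": [8, -6, 0], "turn": [0, 0, 0], "grip": 0}, {"xyz": [12.3, -8.9, 0.8], "turn": [0, 0, 0], "grip": 0}, {"xyz": [12.3, -8.9, 0.8], "turn": [0, 0, 0], "grip": 0}, {"xyz": [12.3, -8.9, 5], "turn": [0, 0, 0], "grip": 0}, {"xyz": [12.3, -8.9, 7.9], "turn": [0, 0, 0], "grip": 0}, {"xyz": [12.3, -8.9, 7.9], "turn": [0, 0, 0], "grip": 0}, {"xyz": [13, -8.9, 7.9], "turn": [0, 0, 0], "grip": 0}, {"xyz": [13.6, -8.9, 7.9], "turn": [0, 0, 0], "grip": 0}, {"xyz": [14, -8.9, 7.9], "turn": [0, 0, 0], "grip": 0}, {"xyz": [14.2, -8.9, 7.9], "turn": [0, 0, 0], "grip": 0}, {"xyz": [14.2, -8.9, 7.9], "turn": [0, 0, 0], "grip": 0}]}}

```text
time_s: 7.95
tool_pos: [488.8, 91.4, 146.0]
tcp_rot: [0.003, 0.621, 0.784, -0.0]
contact_force: [4.1, -15.6, 1.6]
width: 0.2
gripper_force: 8.1
```

>>> {"fn": "play_rows", "kwargs": {"motion": [{"xyz": [0.2, 0, 0], "turn": [0, 0, 0], "grip": 0}, {"xyz": [0.2, 0, 0], "turn": [0, 0, 0], "grip": 0}, {"xyz": [-1.5, 0, 0], "turn": [0, 0, 0], "grip": 0}, {"xyz": [-1.6, 0, -4], "turn": [0, 0, 0], "grip": 0}, {"xyz": [-1.6, 0, -8], "turn": [0, 0, 0], "grip": 0.5}, {"xyz": [-5.9, 3, -8], "turn": [0, 0, 0], "grip": 0.5}, {"xyz": [-10.2, 6, -8], "turn": [0, 0, 0], "grip": 0.5}, {"xyz": [-14.2, 9.1, -8], "turn": [0, 0, 0], "grip": 0.5}, {"xyz": [-14.2, 9.1, -8], "turn": [0, 0, 0], "grip": 0.5}]}}

```text
time_s: 9.07
tool_pos: [610.1, -23.6, 225.2]
tcp_rot: [0.001, 0.621, 0.783, 0.0]
contact_force: [-0.4, -0.1, -0.1]
width: 43.3
gripper_force: 0.0
```

```bash
python3 - <<'E'
from h import *
def tab(c,im,d):
    Q=pts(c,d);h=cv2.cvtColor(im,cv2.COLOR_RGB2HSV);z=Q[...,2]
    n=np.hypot(Q[...,0]-485,Q[...,1]-95)<45
    m=(h[...,0]>18)&(h[...,0]<35)&(h[...,1]>100)&n&(z>115)&(z<156); return np.median(Q[m],0).round(1),m.sum()
for c in('scene','top'):
    a=tab(c,np.load(c+'_im.npy'),np.load(c+'_d.npy'));im,d=snap(c,c+'5.png');b=tab(c,im,d)
    print(c,a,b,'travel',(b[0]-a[0])[:2]@[-.232,.973])
H=lambda q:iso(90*np.sin(np.pi/4-q),-35,90+90*np.cos(np.pi/4-q)+3)
rows([H(0)]+[H(q) for q in np.radians([11,22,34,45,56,68,79,90])],YAW)
E
```

```text
scene (array([488.1,  81.5, 138.5]), np.int64(108)) (array([482.5, 102.2, 137.3]), np.int64(112)) travel 21.440300000000008
top (array([488.5,  85. , 151.3]), np.int64(53)) (array([482.6, 104.2, 151.1]), np.int64(53)) travel 20.050399999999996
at [607.9 -20.4 224.7] t 9.18 yang 13.4 j7 0.39 F [ 0.1 -0.5  0.5] w 43.8
turn [-0. -0. -0.]
[607. -20. 157.] -> [ 0.02 -0.04  6.81]
[594. -23. 168.] -> [ 0.02 -1.37  5.71]
[580. -27. 176.] -> [ 0.01 -2.89  4.89]
[562. -31. 181.] -> [ 0.01 -4.69  4.34]
[546. -35. 183.] -> [ 0.01 -6.4   4.17]
[529. -39. 181.] -> [ 0.01 -8.12  4.34]
[511. -43. 176.] -> [ 0.01 -9.92  4.89]
[497. -47. 168.] -> [ 1.000e-02 -1.144e+01  5.710e+00]
[484. -50. 157.] -> [ 1.000e-02 -1.277e+01  6.810e+00]
```

The catch reads the same after a second stop-limited push, so it is at its stop. Next I grasp the bar and swing the handle.

>>> {"fn": "play_rows", "kwargs": {"motion": [{"xyz": [0, 0, 3.5], "turn": [0, 0, 0], "grip": 0.5}, {"xyz": [0, 0, 6.8], "turn": [0, 0, 0], "grip": 0.5}, {"xyz": [0, 0, 6.8], "turn": [0, 0, 0], "grip": 0.5}, {"xyz": [0, 0, 6.8], "turn": [0, 0, 0], "grip": 0.1}, {"xyz": [0, 0, 6.8], "turn": [0, 0, 0], "grip": 0.1}, {"xyz": [0, 0, 6.8], "turn": [0, 0, 0], "grip": 0.1}, {"xyz": [0, 0, 6.8], "turn": [0, 0, 0], "grip": 0.1}]}}

```text
time_s: 10.05
tool_pos: [608.5, -20.7, 157.5]
tcp_rot: [0.0, 0.62, 0.785, 0.001]
contact_force: [-0.7, 0.6, 2.3]
width: 13.0
gripper_force: 30.0
```

>>> {"fn": "play_rows", "kwargs": {"motion": [{"xyz": [0, -0.6, -0.58], "turn": [0, 0, 0], "grip": 0.1}, {"xyz": [0, -1.33, -1.1], "turn": [0, 0, 0], "grip": 0.1}, {"xyz": [0, -2.85, -1.92], "turn": [0, 0, 0], "grip": 0.1}, {"xyz": [0, -4.65, -2.47], "turn": [0, 0, 0], "grip": 0.1}, {"xyz": [0, -6.36, -2.64], "turn": [0, 0, 0], "grip": 0.1}, {"xyz": [0, -8.08, -2.47], "turn": [0, 0, 0], "grip": 0.1}, {"xyz": [0, -9.88, -1.92], "turn": [0, 0, 0], "grip": 0.1}, {"xyz": [0, -11.4, -1.1], "turn": [0, 0, 0], "grip": 0.1}, {"xyz": [0, -12.1, -0.6], "turn": [0, 0, 0], "grip": 0.1}, {"xyz": [0, -12.7, 0], "turn": [0, 0, 0], "grip": 0.1}, {"xyz": [0, -12.7, 0], "turn": [0, 0, 0], "grip": 0.1}, {"xyz": [0, -12.7, 0], "turn": [0, 0, 0], "grip": 0.1}]}}

```text
time_s: 11.55
tool_pos: [487.0, -49.5, 158.6]
tcp_rot: [0.001, 0.62, 0.785, 0.002]
contact_force: [2.3, 3.5, 16.0]
width: 13.1
gripper_force: 30.0
```

>>> {"fn": "play_rows", "kwargs": {"motion": [{"xyz": [0, 0, 0], "turn": [0, 0, 0], "grip": 0.5}, {"xyz": [0, 0, 0], "turn": [0, 0, 0], "grip": 0.5}, {"xyz": [0, 0, 0], "turn": [0, 0, 0], "grip": 0.5}, {"xyz": [0, 0, -4], "turn": [0, 0, 0], "grip": 0.5}, {"xyz": [0, 0, -8], "turn": [0, 0, 0], "grip": 0.5}, {"xyz": [0, 0, -8], "turn": [0, 0, 0], "grip": 0.5}]}}

```text
time_s: 12.3
tool_pos: [485.7, -50.4, 238.8]
tcp_rot: [0.001, 0.62, 0.785, 0.002]
contact_force: [0.9, -0.5, -0.1]
width: 43.5
gripper_force: 0.0
```

```bash
python3 - <<'E'
from h import *
rows([[458,-332,200],[458,-332,75]],2.8)
E
```

```text
at [485.7 -50.4 238.8] t 12.3 yang 13.4 j7 0.35 F [ 0.9 -0.5 -0.1] w 43.5
turn [ 0.2 -0.  10.6]
[ 458 -332  200] -> [-26.76  -9.22   3.84]
[ 458 -332   75] -> [-26.76  -9.27  16.34]
```

>>> {"fn": "play_rows", "kwargs": {"motion": [{"xyz": [-4.5, -1.5, 0], "turn": [0, 0, 5], "grip": 0.6}, {"xyz": [-9, -3, 0], "turn": [0, 0, 10.6], "grip": 0.6}, {"xyz": [-13.5, -4.6, 1], "turn": [0, 0, 10.6], "grip": 0.6}, {"xyz": [-18, -6.2, 2], "turn": [0, 0, 10.6], "grip": 0.6}, {"xyz": [-22.5, -7.8, 3], "turn": [0, 0, 10.6], "grip": 0.6}, {"xyz": [-25.5, -8.8, 3.5], "turn": [0, 0, 10.6], "grip": 0.6}, {"xyz": [-26.8, -9.2, 3.8], "turn": [0, 0, 10.6], "grip": 0.6}, {"xyz": [-26.8, -9.2, 3.8], "turn": [0, 0, 10.6], "grip": 0.6}, {"xyz": [-26.8, -9.2, 6], "turn": [0, 0, 10.6], "grip": 0.6}, {"xyz": [-26.8, -9.2, 6], "turn": [0, 0, 10.6], "grip": 0.6}]}}

```text
time_s: 13.55
tool_pos: [456.8, -329.6, 175.4]
tcp_rot: [-0.002, 0.689, 0.725, -0.0]
contact_force: [-0.0, -0.1, -0.1]
width: 52.4
gripper_force: 0.0
```

```bash
python3 - <<'E'
from h import *
rows([[458,-332,75]],2.8)
im,d=snap('scene');P=pts('scene',d);z=P[...,2]
h=cv2.cvtColor(im,cv2.COLOR_RGB2HSV)
n=np.hypot(P[...,0]-484,P[...,1]+50)<90
m=(h[...,2]<70)&n&(z>135)&(z<175);X=P[m].astype(np.float32)
print('bar',X.mean(0),cv2.minAreaRect(X[:,:2]),np.percentile(X[:,2],95),'exp',iso(-63.6,-35,153.6))
im2=im.copy()
cv2.imwrite('pics/s6.png',cv2.resize(im[170:420,250:500,::-1],(600,600),interpolation=cv2.INTER_CUBIC))
E
```

```text
at [ 456.8 -329.6  175.4] t 13.55 yang 2.9 j7 0.89 F [-0.  -0.1 -0.1] w 52.4
turn [-0.1 -0.1  0.1]
[ 458 -332   75] -> [-0.27  0.14 10.04]Traceback (most recent call last):
  File "<stdin>", line 7, in <module>
cv2.error: OpenCV(4.12.0) /io/opencv/modules/imgproc/src/convhull.cpp:143: error: (-215:Assertion failed) total >= 0 && (depth == CV_32F || depth == CV_32S) in function 'convexHull'
```

```bash
python3 - <<'E'
from h import *
im,d=snap('scene');P=pts('scene',d);z=P[...,2]
cv2.imwrite('pics/s6.png',cv2.resize(im[170:420,250:500,::-1],(600,600),interpolation=cv2.INTER_CUBIC))
E
```

```text
(no output)
```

View pics/s6.png

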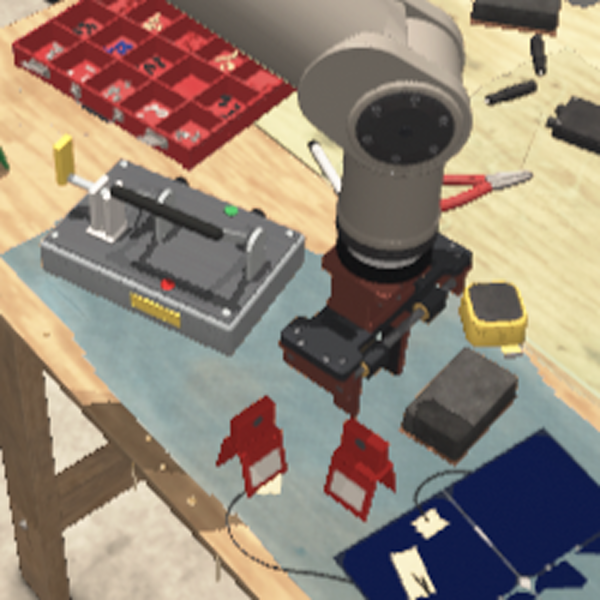

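The handle leans to the near side and the catch is open. The gripper stands over the far red tag (crop px 360,465).

>>> {"fn": "play_rows", "kwargs": {"motion": [{"xyz": [-0.2, 0.1, 4], "turn": [0, 0, 0], "grip": 0.6}, {"xyz": [-0.2, 0.1, 8], "turn": [0, 0, 0], "grip": 0.6}, {"xyz": [-0.2, 0.1, 10], "turn": [0, 0, 0], "grip": 0.6}, {"xyz": [-0.2, 0.1, 10], "turn": [0, 0, 0], "grip": 0.6}, {"xyz": [-0.2, 0.1, 10], "turn": [0, 0, 0], "grip": 0.05}, {"xyz": [-0.2, 0.1, 10], "turn": [0, 0, 0], "grip": 0.05}, {"xyz": [-0.2, 0.1, 10], "turn": [0, 0, 0], "grip": 0.05}, {"xyz": [-0.2, 0.1, 10], "turn": [0, 0, 0], "grip": 0.05}, {"xyz": [-0.2, 0.1, 10], "turn": [0, 0, 0], "grip": 0.05}]}}

```text
time_s: 14.78
tool_pos: [459.3, -334.5, 77.4]
tcp_rot: [0.001, 0.69, 0.724, 0.0]
contact_force: [1.4, 1.0, 4.6]
width: 14.0
gripper_force: 30.0
```

>>> {"fn": "play_rows", "kwargs": {"motion": [{"xyz": [0, 0, -5], "turn": [0, 0, 0], "grip": 0.05}, {"xyz": [0, 0, -10], "turn": [0, 0, 0], "grip": 0.05}, {"xyz": [0, 0, -15], "turn": [0, 0, 0], "grip": 0.05}, {"xyz": [0, 0, -18.5], "turn": [0, 0, 0], "grip": 0.05}, {"xyz": [0, 0, -18.5], "turn": [0, 0, 0], "grip": 0.05}]}}

```text
time_s: 15.4
tool_pos: [458.7, -334.9, 263.6]
tcp_rot: [0.002, 0.69, 0.724, 0.001]
contact_force: [0.1, -0.4, -2.0]
width: 14.0
gripper_force: 30.0
```

```bash
python3 - <<'E'
from h import *
rows([[484.5,-49.8,262]],YAW)
im,d=snap('top');P=pts('top',d);z=P[...,2]
h=cv2.cvtColor(im,cv2.COLOR_RGB2HSV)
L=lambda p:((p[...,0]-537.4)*.973+(p[...,1]+1)*.232,-(p[...,0]-537.4)*.232+(p[...,1]+1)*.973)
for c in('scene','top'):
    if c=='scene': im,d=snap(c);P=pts(c,d);z=P[...,2];h=cv2.cvtColor(im,cv2.COLOR_RGB2HSV)
    a,b=L(P);m=(abs(b+35)<45)&(abs(a+63)<35)&(z>135)&(z<180)&(h[...,2]<110)
    print(c,m.sum(),a[m].mean(),np.percentile(a[m],[3,97]),np.percentile(z[m],[5,97]))
E
```

```text
at [ 458.7 -334.9  263.6] t 15.4 yang 2.8 j7 0.83 F [ 0.1 -0.4 -2. ] w 14.0
turn [  0.2   0.1 -10.6]
[484. -50. 262.] -> [28.35  3.95  0.13]
scene 209 -64.00886945268108 [-68.89376652 -56.84514711] [151.67969831 164.0637748 ]
top 209 -64.00886945268108 [-68.89376652 -56.84514711] [151.67969831 164.0637748 ]
```

>>> {"fn": "play_rows", "kwargs": {"motion": [{"xyz": [4, 0.6, 0], "turn": [0, 0, -4], "grip": 0.05}, {"xyz": [8.5, 1.2, 0], "turn": [0, 0, -8], "grip": 0.05}, {"xyz": [13, 1.8, 0], "turn": [0, 0, -10.6], "grip": 0.05}, {"xyz": [17.5, 2.4, 0], "turn": [0, 0, -10.6], "grip": 0.05}, {"xyz": [22, 3, 0], "turn": [0, 0, -10.6], "grip": 0.05}, {"xyz": [26, 3.6, 0], "turn": [0, 0, -10.6], "grip": 0.05}, {"xyz": [28.2, 3.9, 0], "turn": [0, 0, -10.6], "grip": 0.05}, {"xyz": [28.2, 3.9, 0], "turn": [0, 0, -10.6], "grip": 0.05}, {"xyz": [28.2, 3.9, 0], "turn": [0, 0, -10.6], "grip": 0.05}]}}

```text
time_s: 16.62
tool_pos: [482.6, -51.6, 260.6]
tcp_rot: [-0.001, 0.62, 0.784, -0.001]
contact_force: [0.2, -0.7, -2.1]
width: 14.1
gripper_force: 30.0
```

```bash
python3 - <<'E'
from h import *
rows([[483.6,-49.8,262],[483.6,-49.8,188]],YAW)
im,d=snap('scene');P=pts('scene',d);z=P[...,2];h=cv2.cvtColor(im,cv2.COLOR_RGB2HSV)
red=((h[...,0]<8)|(h[...,0]>172))&(h[...,1]>120)&(z>150)&(z<290)&(np.hypot(P[...,0]-484,P[...,1]+50)<70)
X=P[red].astype(np.float32);print(cv2.minAreaRect(X[:,:2]),X.min(0),X.max(0))
cv2.imwrite('pics/s7.png',cv2.resize(im[150:310,250:450,::-1],(700,560),interpolation=cv2.INTER_CUBIC))
E
```

```text
at [482.6 -51.6 260.6] t 16.62 yang 13.3 j7 0.32 F [ 0.2 -0.7 -2.1] w 14.1
turn [-0.1  0.  -0.1]
[484. -50. 262.] -> [ 0.16  0.14 -0.14]
[484. -50. 188.] -> [0.16 0.16 7.26]Traceback (most recent call last):
  File "<stdin>", line 5, in <module>
cv2.error: OpenCV(4.12.0) /io/opencv/modules/imgproc/src/convhull.cpp:143: error: (-215:Assertion failed) total >= 0 && (depth == CV_32F || depth == CV_32S) in function 'convexHull'
```

```bash
python3 - <<'E'
from h import *
im,d=snap('scene')
cv2.imwrite('pics/s7.png',cv2.resize(im[150:310,250:450,::-1],(700,560),interpolation=cv2.INTER_CUBIC))
E
```

```text
(no output)
```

View pics/s7.png

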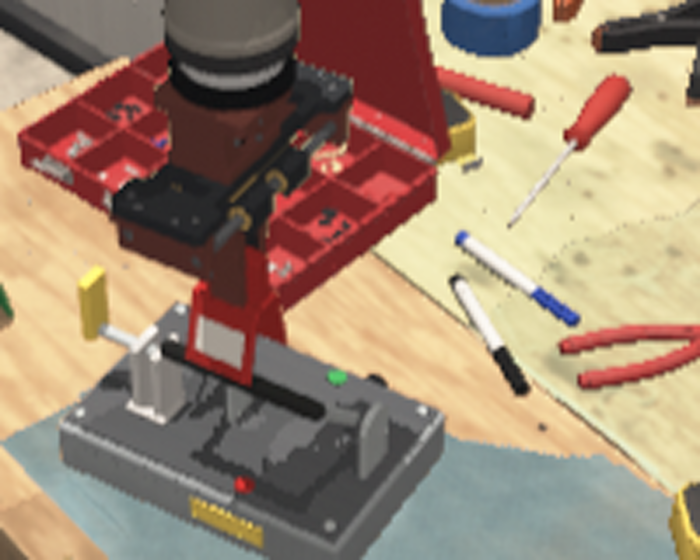

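The tag hangs upright above the bar (crop px 225,335), aligned with it. I lower it.

>>> {"fn": "play_rows", "kwargs": {"motion": [{"xyz": [0.1, 0.1, 2], "turn": [0, 0, 0], "grip": 0.05}, {"xyz": [0.1, 0.1, 4], "turn": [0, 0, 0], "grip": 0.05}, {"xyz": [0.1, 0.1, 5.5], "turn": [0, 0, 0], "grip": 0.05}, {"xyz": [0.1, 0.1, 6.5], "turn": [0, 0, 0], "grip": 0.05}, {"xyz": [0.1, 0.1, 7], "turn": [0, 0, 0], "grip": 0.05}, {"xyz": [0.1, 0.1, 7], "turn": [0, 0, 0], "grip": 0.05}]}}

```text
time_s: 17.48
tool_pos: [484.2, -49.4, 191.6]
tcp_rot: [-0.0, 0.62, 0.785, -0.0]
contact_force: [-0.5, 0.2, -1.7]
width: 13.7
gripper_force: 30.0
```

>>> {"fn": "play_rows", "kwargs": {"motion": [{"xyz": [0, 0, 0.2], "turn": [0, 0, 0], "grip": 0.05}, {"xyz": [0, 0, 0.4], "turn": [0, 0, 0], "grip": 0.05}, {"xyz": [0, 0, 0.4], "turn": [0, 0, 0], "grip": 0.05}]}}

```text
time_s: 17.85
tool_pos: [484.5, -49.3, 188.1]
tcp_rot: [0.0, 0.62, 0.785, 0.0]
contact_force: [-0.7, -0.2, 3.0]
width: 13.8
gripper_force: 30.0
```

Seated: the vertical force changed sign. I release and rise.

>>> {"fn": "play_rows", "kwargs": {"motion": [{"xyz": [0, 0, 0], "turn": [0, 0, 0], "grip": 0.5}, {"xyz": [0, 0, 0], "turn": [0, 0, 0], "grip": 0.5}, {"xyz": [0, 0, 0], "turn": [0, 0, 0], "grip": 0.5}, {"xyz": [0, 0, -3], "turn": [0, 0, 0], "grip": 0.5}, {"xyz": [0, 0, -8], "turn": [0, 0, 0], "grip": 0.5}, {"xyz": [0, 0, -13], "turn": [0, 0, 0], "grip": 0.5}, {"xyz": [0, 0, -13], "turn": [0, 0, 0], "grip": 0.5}, {"xyz": [0, 0, -13], "turn": [0, 0, 0], "grip": 0.5}]}}

```text
time_s: 18.85
tool_pos: [483.6, -49.2, 316.9]
tcp_rot: [-0.0, 0.62, 0.785, -0.0]
contact_force: [-1.1, 0.6, -0.8]
width: 43.6
gripper_force: 0.0
```

```bash
python3 - <<'E'
from h import *
im,d=snap('scene');P=pts('scene',d);z=P[...,2]
h=cv2.cvtColor(im,cv2.COLOR_RGB2HSV)
red=((h[...,0]<8)|(h[...,0]>172))&(h[...,1]>120)&(z>120)&(z<290)&(np.hypot(P[...,0]-484,P[...,1]+50)<70)
print(red.sum()); X=P[red&(z>190)]
if len(X): print('tab top',X.mean(0),X.max(0))
cv2.imwrite('pics/s8.png',cv2.resize(im[150:310,250:450,::-1],(700,560),interpolation=cv2.INTER_CUBIC))
E
```

```text
471
tab top [477.68904024 -50.7410288  199.04504464] [488.56523733 -23.74610585 206.84638263]
```

View pics/s8.png

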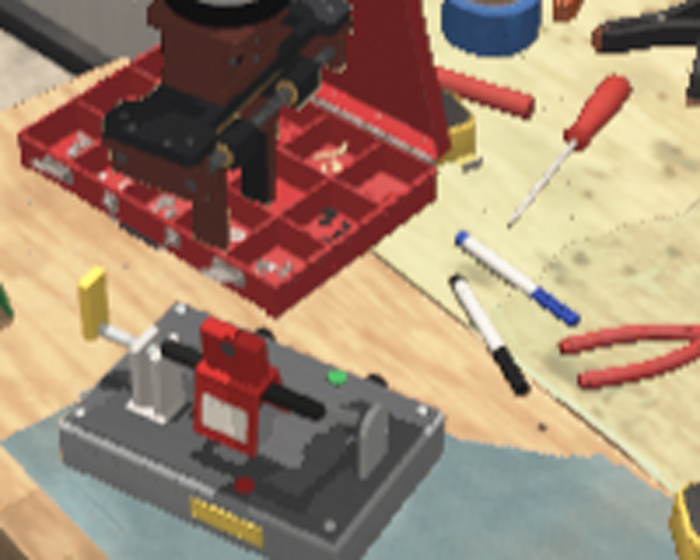

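The red tag sits astride the bar near its middle (crop px 232,380), upright, with its tab top at about 202 mm. The catch is open, the handle is over and the gripper is clear.

```bash
python3 -c "
from plant import *
print(hand_in())"
```

```text
the job is handed in; nothing more can be done
None
```

I opened the catch to its stop, swung the handle to its near stop (off), hung the farther red tag astride the grip bar near its middle and handed the job in; the hand-in returned no verdict. The cameras read only 20–22 mm of catch travel, but two pushes stalled at the stop with about 15 N.

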